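Check a beaker against the throwing gauge on the banding wheel

ROBOT

A 6-joint arm with a two-finger parallel gripper is mounted at the origin on the work surface; the furniture and walls round the work are solid. World frame = base frame: x ahead of the robot, y to its left, z up, the work surface at z = 0. Lengths are in m, angles in degrees, forces in N, time in s.
With the tool pointing down it reaches from about 0.4 to 0.825 m from the base axis. Payload 7 kg.
Tool frame: the origin (TCP) lies midway between the tips of the shut fingers; the grasp point (between the pads) lies 19 mm behind it (r.grip_point_offset is the z of the grasp point in the tool frame, in m); z points along the fingers, y is the line along which they close (so a half turn about z gives the same grasp; the last joint's range is limited). The gripper opens to 88 mm and grips with 3 to 60 N. Pads are 19 mm wide; open, the fingers measure 130 mm over their backs; the gripper's body (78 mm by 193 mm) begins 47 mm behind the grasp point.
Start: joints at [80.449, 20.546, 0.682, 0, -70.136, -16.507], TCP at [0.297, 0.606, 0.227] pointing down, gripper open.
Joint ranges: [-176.03, 176.03], [-82.01, 121.73], [-58.28, 71.71], [-173.87, 95.51], [-174.79, -0.11], [-173.66, 173.66]. Speed limits (degrees/s): [136.94, 136.94, 172.46, 180, 180, 180].

INTERFACE

Orientations are given as [roll, pitch, yaw] about the fixed x, y, z axes, in that order (R = Rz(yaw) Ry(pitch) Rx(roll)).
In Python, from plant import r, viewer, recognise, outline_of, pinpoint gives the robot as it stands.
- The arm moves only by the tool move_arm, never from a script. Its argument "targets" is a list of rows, each a list of 2 entries, a list of its own where there are three numbers: the shift along the tool's x, y, z in cm, then the turn, a rotation vector about the tool's x, y, z in rad. A call has 1 to 5 rows; each row is the pose to reach, as a shift and turn from the pose commanded when the call began, along the tool's axes at that moment; what a row does not reach only later rows make up. A row lasts 1/8 s, in which the tool goes at most 62.5 mm and 10.7 degrees, less where a joint would pass 70% of its speed; a pose out of reach is approached as far as the arm can. A call with a gripper value outside its range is refused whole. "jaw" is the finger opening in cm, from 0 to 8.76, set as the call begins (left out, the last holds). The fingers move at their own pace and stop on an object; "squeeze" is the grip in N (left out, the last holds). Time passes only in rows, so rows that repeat a pose let the fingers close. It gives the time, the measured TCP pose, the force, the opening and the grip force at its end, in the units of the state.
- r.get_state(): the state, without advancing time (a new reading comes with each control period).
- viewer.capture(name): name is "scene" or "side" or "wrist"; returns a dict with "image" (400x640x3 uint8, blue, green, red), "intrinsics" (3x3 intrinsics, pixels), "camera_from_world" (4x4, takes a point from world to camera coordinates). Camera axes: x right, y up, looking along -z (the intrinsics and any distortion apply to the point x, -y, -z); pixel columns grow to the right and rows downward; lengths in m; the calibration is good to about 2 mm. A picture is of the moment at which its call begins. There is no depth.
- r.close_job(): hands the job in; it is judged then, once.
Trained networks look in the newest picture that a camera, given by its name, has taken for a name from the list of things; names that differ only in an ending like _2 or _b are one class to them, and where a whole thing is asked for, a point or a joint stands for the part that bears it (a point fixed in the world has none). Each returns a list of dicts, best first, with "score" (0 to 1); they miss things now and then, are a little off and sometimes report something else, mostly with a low value. They report only what shows in the picture. A call takes as long as a camera call. They do not tell look-alikes from the thing itself.
- recognise(label, camera): "box" ([left, top, right, bottom] in pixels, round what is visible of it).
- outline_of(label, camera): "mask" (400x640 bool, what is visible of it) and "box" ([left, top, right, bottom] in pixels, round what is visible of it).
- pinpoint(label, camera): "location" ([row, column] in pixels: a listed point, or the origin of a listed thing).
The state is a dict: "time_s": time; "joints": joint angles; "qd": joint speeds; "joint_torque": joint torques, N m; "tcp_pos": TCP position; "eef_rot": TCP orientation; "contact_force": force on the tool from outside, world axes, zero at the start; "moment": the same for the moment, N m; "gripper_width": finger opening in m; "gripper_force": force on a finger pad.
Only numpy, scipy, OpenCV 4.12 (cv2) and the standard library are available. Lean on these libraries where they do the work, as an engineer would, in place of code of your own. Each camera call takes 0.05 s, during which the arm holds its last target. There are 200 camera calls.

TASK

A small bisque cup is standing on the banding wheel under the arm of the throwing gauge. Swing the gauge arm well round and clear of the wheel, to whichever side the tall spray bottle leaves free, move the cup on to the free place of the ware board, and stand the beaker upright in the middle of the wheel head. Then swing the arm back so that its pointer hangs over the beaker's rim; set the pots down gently, never let the gauge knock them, and leave the things around undisturbed.

Things in the scene. Friction and masses are not known exactly. Their poses are not given: they have to be found in the camera images.
- wheel: Banding wheel: dark cast foot with a round bare-metal head, 190 mm across, that turns freely about the vertical. Fixed on the bench. Origin at the bench, under the middle of the head, z up; the flat top of the head is 62 mm above the origin.
- wheel_centre (a point): Middle of the top face of the wheel head, 62 mm above the bench.
- gauge: Throwing gauge, fixed on the bench behind the wheel: round cast foot 110 mm across and 28 mm high, upright steel post 14 mm across and 205 mm high, and a swinging arm on the post. Origin at the bench on the post's axis, z up; its -x axis points from the post at the middle of the wheel, which is 230 mm away.
- gauge_arm (a joint): Angle of the gauge arm about the post, rad; light friction, stays where left. 0: along the gauge's -x axis, over the wheel's middle line; grows counter-clockwise seen from above; -1.45 to 1.45. A level steel rod 10 mm thick, axis 172 mm above the bench, 213 mm long from the post's axis; 196 mm out a brass block (16x18x20 mm) carries a thin pointer down to 146 mm above the bench.
- rod_grip (a point): Point on the axis of the gauge arm's rod, 125 mm from the post's axis and 172 mm above the bench: a good place to pinch the rod from above. Turns with the arm.
- pointer_tip (a point): Lower end of the gauge arm's pointer, 196 mm from the post's axis and 146 mm above the bench (6 mm above the rim of the beaker when that stands on the wheel). Turns with the arm.
- cup: Low bisque (bare reddish clay) cup, 56 mm high, 68 mm across at the rim, about 65 mm at mid-height and 52 mm at the foot, hollow. At the start it stands on the wheel. Origin at the middle of its underside, z up.
- beaker: Glazed beaker, taller than the cup: 78 mm high, 72 mm across at the rim, 68 mm at 23 mm above its foot, 60 mm at the foot; hollow, wall about 4 mm (rim circle of 34 mm mean radius about its axis). At the start it stands on the bench at one side of the wheel. Origin at the middle of its underside, z up.
- ware_board: Ware board: pine plank 110 mm (x) by 320 mm (y) on two battens, top face 30 mm above the bench. Fixed. Origin at the bench under its middle. A bowl and a plastic cup stand near its two ends; the middle is free.
- slip_bowl: Bystander, fixed: wide grey bowl of slip, 261 mm across the rim and 100 mm high, at the back left of the work. Origin at the middle of its underside.
- slip_cup: Bystander: speckled white plastic cup, 71 mm across, 84 mm high, on one end of the ware board. Origin at the middle of its underside.
- test_bowl: Bystander: small glazed bowl, 93 mm across, 34 mm high, on the other end of the ware board. Origin at the middle of its underside.
- spray_bottle: Bystander and obstacle: spray bottle 280 mm high, about 56 mm (its x) by 121 mm (its y), standing beside the gauge and in the way of the arm on that side. Origin at the middle of its underside.
- jar_by_gauge: Bystander: glaze jar 66 mm across, 87 mm high, beside the gauge on the side away from the spray bottle; the gauge arm passes above it. Origin at the middle of its underside.
- jar_by_beaker: Bystander: glaze jar 66 mm across, 87 mm high, standing close to the beaker. Origin at the middle of its underside.
Not all that is in view belongs to the job. Leave any purple or red look-alike of the cup alone.

How it is judged:
By the outcome, as a careful person would: the job done as asked, in the order asked, and still so for the second after the job is handed in, with the robot touching nothing.
It also fails if it takes over 72 s, if anything falls off the work surface, if the arm or the gripper's body presses on something with over 40 N, if the wrist force passes 120 N, or if a joint passes its speed limit or range.

## Working session

There is one attempt and no reset: what is moved stays moved. The work goes in short steps, Python scripts to look and compute and a tool call to move; the robot and the scene stay as the last step left them, time stands still between calls to the robot, and variables do not carry over. Pictures are saved under pics/ and viewed, at most 16 in all, crops included, and the job is handed in when it is done.

Besides the shell and the picture viewer there is one more tool, called after "Request:" as name(argument=value, ...) on one line, values as JSON. move_arm: Moves the arm, as the interface text tells. Its arguments: {"type":"object","properties":{"targets":{"type":"array","items":{"type":"array"}},"jaw":{"type":"number"},"squeeze":{"type":"number"}},"required":["targets"]}

```bash
mkdir -p pics; ls
cat > h.py <<'E'
import numpy as np, cv2
from plant import r, viewer, recognise, outline_of, pinpoint
from scipy.spatial.transform import Rotation as Ro
def ray(c,rc):
    K=c["intrinsics"];T=np.array(c["camera_from_world"]);R=T[:3,:3];o=-R.T@T[:3,3]
    d=np.linalg.inv(K)@[rc[1],rc[0],1]; d=R.T@np.array([d[0],-d[1],-d[2]]); return o,d/np.linalg.norm(d)
def onz(c,rc,z):
    o,d=ray(c,rc); return o+d*(z-o[2])/d[2]
def tri(rays):
    A=sum(np.eye(3)-np.outer(d,d) for o,d in rays);b=sum((np.eye(3)-np.outer(d,d))@o for o,d in rays)
    return np.linalg.solve(A,b)
def proj(c,p):
    T=np.array(c["camera_from_world"]);q=T[:3,:3]@p+T[:3,3];u=np.array(c["intrinsics"])@[q[0],-q[1],-q[2]];return u[1]/u[2],u[0]/u[2]
E
cat > a.py <<'E'
from h import *
np.set_printoptions(precision=3,suppress=True)
print(r.get_state()["time_s"], r.get_state()["tcp_pos"], r.get_state()["eef_rot"])
Z=dict(wheel=0,wheel_centre=.062,gauge=0,rod_grip=.172,pointer_tip=.146,cup=.062,beaker=0,ware_board=0,slip_cup=.03,test_bowl=.03,spray_bottle=0,jar_by_gauge=0,slip_bowl=0)
C={n:viewer.capture(n) for n in("scene","side","wrist")}
for n in C: cv2.imwrite(f"pics/a_{n}.png",C[n]["image"]); print(n,C[n]["intrinsics"][0,0] if 1 else 0, ray(C[n],(200,320)))
for l,z in Z.items():
    for n in("scene","side"):
        for d in pinpoint(l,n)[:3]:
            if d["score"]>.2: print(l,n,round(d["score"],2),np.round(d["location"]),onz(C[n],d["location"],z)[:2])
E
python3 a.py
```

```text
pics
0.0 [0.296 0.606 0.226] [179.903  -0.01  -26.063]
scene 415.3945892432592 (array([-0.4  , -0.695,  0.854]), array([ 0.684,  0.513, -0.518]))
side 516.4093612645024 (array([0.09 , 1.759, 0.828]), array([ 0.231, -0.915, -0.33 ]))
wrist 316.4525537984523 (array([0.36 , 0.575, 0.385]), array([-0.238,  0.113, -0.965]))
wheel scene 0.85 [249. 322.] [ 0.482 -0.043]
wheel side 0.56 [247. 330.] [ 0.494 -0.021]
wheel_centre scene 0.65 [231. 326.] [ 0.5   -0.045]
wheel_centre side 0.58 [228. 336.] [ 0.484 -0.068]
gauge scene 0.75 [212. 355.] [ 0.737 -0.01 ]
gauge side 0.71 [240. 276.] [ 0.716 -0.023]
rod_grip scene 0.47 [188. 341.] [ 0.605 -0.028]
rod_grip side 0.5 [204. 305.] [ 0.591 -0.001]
pointer_tip scene 0.54 [208. 328.] [ 0.513 -0.041]
pointer_tip side 0.54 [213. 328.] [ 0.503 -0.004]
cup scene 0.97 [237. 324.] [ 0.472 -0.059]
cup scene 0.76 [296. 330.] [ 0.268 -0.229]
cup scene 0.7 [219. 233.] [0.366 0.253]
cup side 0.49 [229. 334.] [ 0.491 -0.054]
cup side 0.46 [236. 381.] [ 0.302 -0.041]
beaker scene 0.87 [285. 385.] [ 0.455 -0.296]
ware_board scene 0.75 [222. 233.] [0.414 0.31 ]
ware_board scene 0.41 [249. 323.] [ 0.483 -0.047]
slip_cup scene 0.94 [225. 254.] [0.417 0.204]
slip_cup side 0.53 [269. 336.] [0.42  0.215]
test_bowl scene 0.59 [206. 207.] [0.398 0.432]
test_bowl side 0.66 [297. 321.] [0.421 0.414]
spray_bottle scene 0.67 [211. 305.] [0.633 0.149]
spray_bottle side 0.59 [263. 286.] [0.613 0.164]
jar_by_gauge scene 0.74 [241. 388.] [ 0.653 -0.197]
jar_by_gauge scene 0.58 [247. 323.] [ 0.494 -0.038]
jar_by_gauge side 0.92 [225. 309.] [ 0.632 -0.215]
jar_by_gauge side 0.72 [291. 327.] [0.422 0.322]
jar_by_gauge side 0.26 [228. 336.] [ 0.512 -0.208]
slip_bowl side 0.22 [263. 288.] [0.607 0.161]
```

View pics/a_scene.png

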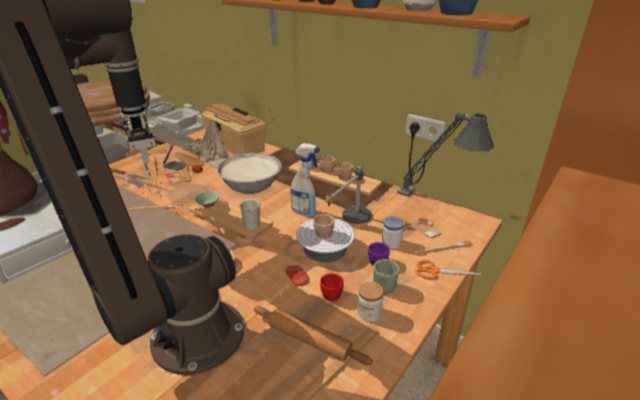

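View pics/a_side.png

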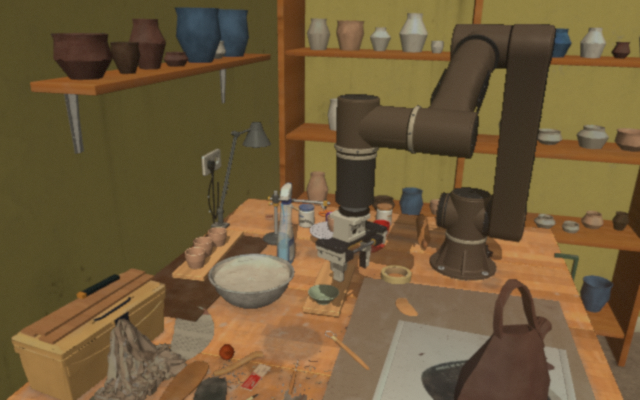

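The scene picture shows three cup-like things: the bisque cup on the wheel at (324,228), a red cup at (332,288) and a purple one at (379,254). The bisque one, standing on the wheel under the gauge arm, is the one meant. The beaker is at (386,276) and the spray bottle at (304,185), on the left (+y), so the arm swings to -y. I'll move to a high view over the wheel.

```bash
cat > g.py <<'E'
import sys; from h import *
# python3 g.py x y z yaw ncalls : print calls from the present pose
def plan(p0,R0,p1,yaw,n):
    y0=R0.as_euler('xyz',degrees=True)[2]; dy=yaw-y0
    Rs=Ro.from_euler('xyz',[180,0,y0+0],degrees=True); Rc=R0;pc=np.array(p0)
    for i in range(1,n+1):
        R=Ro.from_euler('xyz',[180,0,y0+dy*i/n],degrees=True); p=np.array(p0)+(np.array(p1)-p0)*i/n
        print([np.round(Rc.inv().apply(p-pc)*100,2).tolist(),np.round((Rc.inv()*R).as_rotvec(),3).tolist()])
        Rc,pc=R,p
if __name__=="__main__":
    s=r.get_state();a=[float(v) for v in sys.argv[1:]]
    print(s["time_s"],np.round(s["tcp_pos"],4),np.round(s["eef_rot"],2),np.round(s["joints"],1))
    R0=Ro.from_euler('xyz',s["eef_rot"],degrees=True)
    while len(a)>=5:
        plan(s["tcp_pos"],R0,a[:3],a[3],int(a[4])); 
        s=dict(tcp_pos=a[:3]);R0=Ro.from_euler('xyz',[180,0,a[3]],degrees=True);a=a[5:]
E
python3 g.py 0.48 -0.06 0.40 -180 4
python3 - <<'E'
import cv2
i=cv2.imread('pics/a_scene.png')[130:330,250:450]
cv2.imwrite('pics/crop.png',cv2.resize(i,(600,600),interpolation=cv2.INTER_CUBIC))
E
```

```text
1.45 [0.2965 0.6064 0.2266] [-180.      0.    -26.06] [ 80.5  20.5   0.7   0.  -70.1 -16.5]
[[11.44, 12.95, -4.34], [-0.0, 0.0, 0.672]]
[[17.01, 3.02, -4.34], [-0.0, -0.0, 0.672]]
[[15.2, -8.22, -4.34], [0.0, -0.0, 0.672]]
[[6.78, -15.89, -4.34], [0.0, -0.0, 0.672]]
```

View pics/crop.png

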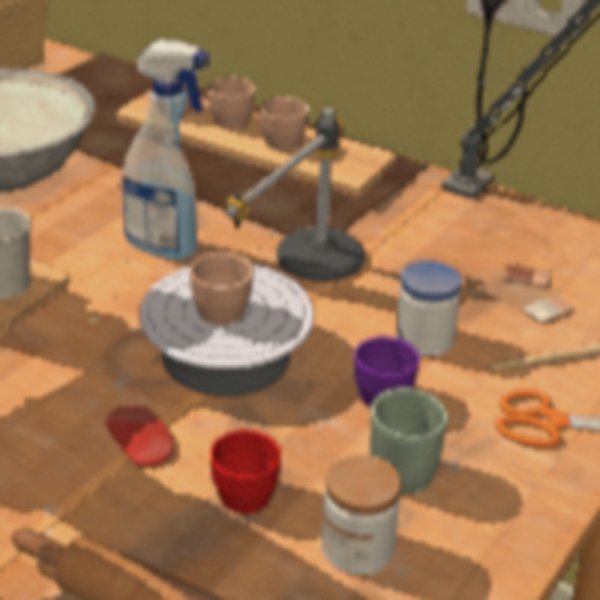

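The crop confirms it. The bisque cup on the wheel is at scene pixel (324,227), the red look-alike at (332,287), the purple one at (379,252) and the glazed green beaker at (386,276). The jar with the brown lid, at (371,300), is close to the beaker.

Request:
move_arm(targets=[[[11.44, 12.95, -4.34], [0, 0, 0.672]], [[11.44, 12.95, -4.34], [0, 0, 0.672]], [[11.44, 12.95, -4.34], [0, 0, 0.672]], [[11.44, 12.95, -4.34], [0, 0, 0.672]]])

```text
time_s: 1.95
tcp_pos: [0.3434, 0.4373, 0.2724]
eef_rot: [-179.8, 0.1, -65.0]
contact_force: [-0.7, 0.4, -0.2]
gripper_width: 0.0877
gripper_force: 0.0
```

Request:
move_arm(targets=[[[17.0, 3.0, -4.34], [0, 0, 0.672]], [[17.0, 3.0, -4.34], [0, 0, 0.672]], [[17.0, 3.0, -4.34], [0, 0, 0.672]], [[17.0, 3.0, -4.34], [0, 0, 0.672]]])

```text
time_s: 2.45
tcp_pos: [0.3891, 0.2709, 0.3153]
eef_rot: [-179.9, 0.2, -103.5]
contact_force: [-0.1, 0.3, -0.4]
gripper_width: 0.0876
gripper_force: 0.0
```

Request:
move_arm(targets=[[[15.2, -8.2, -4.34], [0, 0, 0.672]], [[15.2, -8.2, -4.34], [0, 0, 0.672]], [[15.2, -8.2, -4.34], [0, 0, 0.672]], [[15.2, -8.2, -4.34], [0, 0, 0.672]]])

```text
time_s: 2.95
tcp_pos: [0.4346, 0.104, 0.3583]
eef_rot: [-180.0, 0.2, -142.1]
contact_force: [-1.2, 0.7, 0.2]
gripper_width: 0.0879
gripper_force: 0.0
```

Request:
move_arm(targets=[[[6.8, -15.9, -4.34], [0, 0, 0.672]], [[6.8, -15.9, -4.34], [0, 0, 0.672]], [[6.8, -15.9, -4.34], [0, 0, 0.672]], [[6.8, -15.9, -4.34], [0, 0, 0.672]], [[6.8, -15.9, -4.34], [0, 0, 0.672]]])

```text
time_s: 3.58
tcp_pos: [0.4794, -0.0607, 0.4001]
eef_rot: [180.0, 0.0, 179.9]
contact_force: [0.3, 0.4, -0.6]
gripper_width: 0.0879
gripper_force: 0.0
```

```bash
cat > b.py <<'E'
from h import *
np.set_printoptions(precision=4,suppress=True)
s=r.get_state();print(s["time_s"], s["tcp_pos"], s["eef_rot"],s["joints"])
Z=dict(wheel_centre=.062,gauge=0,rod_grip=.172,pointer_tip=.146,cup=.062,beaker=0,spray_bottle=0,jar_by_beaker=0)
c=viewer.capture("wrist");cv2.imwrite("pics/b.png",c["image"])
for l,z in Z.items():
    for d in pinpoint(l,"wrist")[:2]:
        if d["score"]>.2: print(l,round(d["score"],2),np.round(d["location"]),onz(c,d["location"],z)[:2])
for l,z in dict(cup=.118,beaker=.078).items():
    for d in outline_of(l,"wrist")[:3]: print(l,d["score"],d["box"])
E
python3 b.py
```

```text
3.575 [ 0.4794 -0.0607  0.4001] [179.9919   0.     179.8849] [  16.1635   -1.865    -4.5703   -0.0078  -87.2925 -106.2783]
wheel_centre 0.71 [114. 630.] [0.4113 0.4109]
wheel_centre 0.57 [203. 334.] [ 0.5486 -0.0365]
gauge 0.56 [280. 339.] [ 0.7243 -0.0237]
rod_grip 0.97 [258. 341.] [ 0.595 -0.032]
pointer_tip 0.86 [202. 333.] [ 0.5244 -0.0423]
pointer_tip 0.72 [166. 328.] [ 0.4744 -0.0497]
cup 0.85 [163. 327.] [ 0.4843 -0.0493]
cup 0.82 [ 65. 242.] [ 0.3391 -0.1735]
beaker 0.81 [136. 183.] [ 0.4449 -0.2981]
spray_bottle 0.63 [229. 427.] [0.6173 0.1409]
jar_by_beaker 0.88 [ 62. 164.] [ 0.3268 -0.3144]
cup 0.82 [200.2, 170.8, 243.0, 212.3]
cup 0.7 [210.1, 32.6, 260.2, 78.4]
cup 0.6 [305.9, 142.8, 353.6, 193.5]
beaker 0.85 [139.5, 113.7, 197.5, 163.0]
beaker 0.43 [223.9, 228.5, 258.4, 260.4]
```

View pics/b.png

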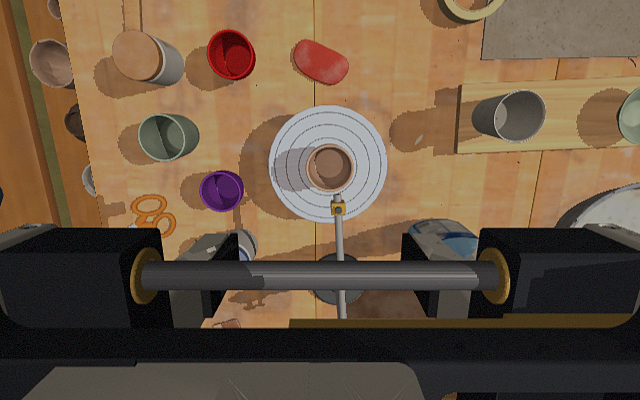

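The wrist view shows the wheel head centred near (328,163) with the bisque cup on it at (330,168). The pointer block is at (338,207) and the rod runs up to the post near (340,280). The spray bottle is at (440,235), on the +y side.

```bash
cat > c.py <<'E'
from h import *
np.set_printoptions(precision=4,suppress=True)
c=viewer.capture("wrist"); s=viewer.capture("scene")
print("spray nozzle",onz(s,(150,318),.26),"body edge",onz(c,(225,408),.2),onz(c,(225,408),.13))
print("lamp base",onz(s,(190,408),0)); 
for z in(.25,.35,.45): print("lamp head",onz(s,(148,475),z),onz(s,(130,450),z))
g=c["image"].copy()
for d in (outline_of("wheel","wrist")[:1]):
    m=d["mask"].astype(np.uint8);print(d["box"]);k=max(cv2.findContours(m,0,1)[0],key=cv2.contourArea);h=cv2.convexHull(k)
    P=np.array([onz(c,(q[0][1],q[0][0]),.062)[:2] for q in h],np.float32);print("wheel",cv2.fitEllipse(P),cv2.minEnclosingCircle(P))
for l,w,z in(("cup",(329,168),.118),("beaker",(168,138),.078)):
  for d in outline_of(l,"wrist"):
    b=d["box"]
    if b[0]<w[0]<b[2] and b[1]<w[1]<b[3]:
      print(l,d["score"],b,"rim edges L/R at z",onz(c,((b[1]+b[3])/2,b[0]),z),onz(c,((b[1]+b[3])/2,b[2]),z),"top",onz(c,(b[1],(b[0]+b[2])/2),z))
E
python3 c.py
```

```text
spray nozzle [0.6478 0.0981 0.26  ] body edge [0.5379 0.0464 0.2   ] [0.5631 0.0671 0.13  ]
lamp base [ 1.0103 -0.0925  0.    ]
lamp head [ 1.0095 -0.3226  0.25  ] [ 1.1201 -0.1866  0.25  ]
lamp head [ 0.7763 -0.3843  0.35  ] [ 0.8686 -0.2708  0.35  ]
lamp head [ 0.5432 -0.4459  0.45  ] [ 0.6171 -0.3549  0.45  ]
[267.9, 104.2, 387.3, 221.5]
wheel ((0.4886031150817871, -0.04856579378247261), (0.18772046267986298, 0.18906153738498688), 137.07501220703125) ((0.4891054630279541, -0.048152677714824677), 0.09541822969913483)
cup 0.71 [306.3, 144.6, 354.1, 193.7] rim edges L/R at z [ 0.4839 -0.0785  0.118 ] [ 0.4841 -0.0112  0.118 ] top [ 0.4498 -0.0451  0.118 ]
beaker 0.92 [136.1, 113.6, 197.2, 161.3] rim edges L/R at z [ 0.4425 -0.3341  0.078 ] [ 0.4426 -0.2427  0.078 ] top [ 0.4082 -0.284   0.078 ]
```

```bash
python3 g.py 0.594 -0.032 0.24 188 1  0.594 -0.032 0.153 188 1
```

```text
4.375 [ 0.4794 -0.0601  0.4001] [-1.8000e+02 -1.0000e-02  1.7993e+02] [  16.2   -1.9   -4.6   -0.   -87.3 -106.3]
[[-11.46, 2.82, 16.01], [-0.0, -0.0, -0.141]]
[[-0.0, -0.0, 8.7], [0.0, 0.0, 0.0]]
```

Request:
move_arm(targets=[[[-3.0, 0.7, 4.0], [0, 0, -0.04]], [[-6.5, 1.6, 8.5], [0, 0, -0.08]], [[-9.5, 2.3, 13.0], [0, 0, -0.12]], [[-11.46, 2.82, 16.0], [0, 0, -0.141]], [[-11.46, 2.82, 16.0], [0, 0, -0.141]]], jaw=4.5)

```text
time_s: 5.0
tcp_pos: [0.5935, -0.032, 0.2365]
eef_rot: [-180.0, -0.4, -172.0]
contact_force: [0.7, 0.0, -0.4]
gripper_width: 0.0467
gripper_force: 0.0
```

```bash
cat > d.py <<'E'
from h import *
s=r.get_state();c=viewer.capture("wrist");cv2.imwrite("pics/d.png",c["image"])
print(s["tcp_pos"],s["eef_rot"])
for l,z in dict(rod_grip=.172,pointer_tip=.146).items():
    for d in pinpoint(l,"wrist")[:2]: print(l,round(d["score"],2),np.round(d["location"]),onz(c,d["location"],z)[:2])
E
python3 d.py
```

```text
[ 0.59347933 -0.03195432  0.23654641] [-179.97909787   -0.35879929 -171.9948968 ]
rod_grip 0.55 [215. 317.] [ 0.595323   -0.03327343]
pointer_tip 0.56 [115. 324.] [ 0.52328627 -0.0383701 ]
pointer_tip 0.23 [198. 175.] [ 0.60456839 -0.14917248]
```

View pics/d.png

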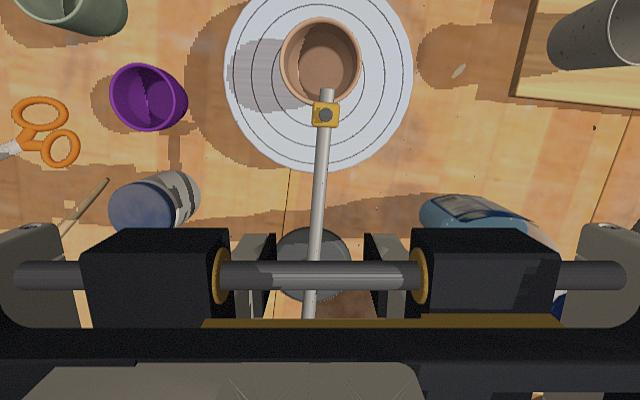

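The rod lies centred between the fingers, around (315,215), turned about 2° from the tool. I'll go down and pinch.

Request:
move_arm(targets=[[[0, 0, 3.0], [0, 0, 0.02]], [[0, 0, 6.0], [0, 0, 0.035]], [[0, 0, 8.3], [0, 0, 0.035]], [[0, 0, 8.3], [0, 0, 0.035]]])

```text
time_s: 5.65
tcp_pos: [0.5933, -0.0322, 0.1574]
eef_rot: [-180.0, -0.0, -174.0]
contact_force: [-0.6, -0.8, 0.0]
gripper_width: 0.0449
gripper_force: 0.0
```

Request:
move_arm(targets=[[[0, 0, 0], [0, 0, 0]], [[0, 0, 0], [0, 0, 0]], [[0, 0, 0], [0, 0, 0]], [[0, 0, 0], [0, 0, 0]], [[0, 0, 0], [0, 0, 0]]], jaw=0, squeeze=6)

```text
time_s: 6.28
tcp_pos: [0.5943, -0.0321, 0.1576]
eef_rot: [-180.0, 0.0, -174.0]
contact_force: [-0.5, -0.2, 3.1]
gripper_width: 0.0099
gripper_force: 6.0
```

```bash
cat > sw.py <<'E'
import sys; from h import *
# swing about post by total angle, n rows per call 5
s=r.get_state();p=s["tcp_pos"];e=s["eef_rot"];print(s["time_s"],p,e,s["contact_force"],s["gripper_width"],s["gripper_force"],s["joints"])
post=np.array([float(sys.argv[1]),float(sys.argv[2]),p[2]]);tot=float(sys.argv[3]);n=int(sys.argv[4])
R0=Ro.from_euler('xyz',e,degrees=True)
f=lambda k:(lambda t:t*t*(3-2*t))(k/n)*tot
for c in range(0,n,5):
    Q0=Ro.from_rotvec([0,0,f(c)]);Rc=Q0*R0;pc=post+Q0.apply(p-post);L=[]
    for k in range(c+1,min(c+6,n+1)):
        Q=Ro.from_rotvec([0,0,f(k)]);pk=post+Q.apply(p-post)
        L.append([np.round(Rc.inv().apply(pk-pc)*100,2).tolist(),np.round((Rc.inv()*Q*R0).as_rotvec(),3).tolist()])
    print(L)
E
python3 sw.py 0.718 -0.018 1.25 20
```

```text
6.275 [ 0.59433097 -0.03206568  0.15764875] [-1.79990308e+02  3.81180198e-02 -1.73996792e+02] [-0.46208795 -0.24245548  3.0752149 ] 0.009883989318541533 5.969224199652672 [ 1.57213433e+01  1.61315502e+01 -1.52013763e+01  1.87241772e-02
 -5.86311399e+01 -9.97278807e+01]
[[[-0.0, -0.11, 0.0], [-0.0, -0.0, -0.009]], [[-0.01, -0.44, 0.0], [-0.0, -0.0, -0.035]], [[-0.04, -0.94, 0.0], [-0.0, -0.0, -0.076]], [[-0.12, -1.61, 0.0], [-0.0, -0.0, -0.13]], [[-0.26, -2.41, 0.0], [-0.0, -0.0, -0.195]]]
[[[-0.04, -0.93, 0.0], [-0.0, -0.0, -0.075]], [[-0.17, -1.94, 0.0], [-0.0, -0.0, -0.157]], [[-0.4, -3.01, 0.0], [-0.0, -0.0, -0.245]], [[-0.73, -4.1, 0.0], [-0.0, -0.0, -0.336]], [[-1.18, -5.18, 0.0], [-0.0, -0.0, -0.43]]]
[[[-0.06, -1.16, 0.0], [-0.0, -0.0, -0.093]], [[-0.23, -2.29, 0.0], [-0.0, -0.0, -0.185]], [[-0.49, -3.35, 0.0], [-0.0, -0.0, -0.273]], [[-0.81, -4.32, 0.0], [-0.0, -0.0, -0.355]], [[-1.18, -5.18, 0.0], [-0.0, -0.0, -0.43]]]
[[[-0.03, -0.81, 0.0], [-0.0, -0.0, -0.065]], [[-0.1, -1.48, 0.0], [-0.0, -0.0, -0.119]], [[-0.18, -1.99, 0.0], [-0.0, -0.0, -0.16]], [[-0.23, -2.3, 0.0], [-0.0, -0.0, -0.186]], [[-0.26, -2.41, 0.0], [-0.0, -0.0, -0.195]]]
```

Request:
move_arm(targets=[[[0, -0.11, 0], [0, 0, -0.009]], [[-0.01, -0.44, 0], [0, 0, -0.035]], [[-0.04, -0.94, 0], [0, 0, -0.076]], [[-0.12, -1.61, 0], [0, 0, -0.13]], [[-0.26, -2.41, 0], [0, 0, -0.195]]])

```text
time_s: 6.9
tcp_pos: [0.598, -0.0564, 0.1574]
eef_rot: [180.0, -0.1, -162.7]
contact_force: [-6.5, -1.7, 7.1]
gripper_width: 0.0101
gripper_force: 6.0
```

Request:
move_arm(targets=[[[-0.04, -0.93, 0], [0, 0, -0.075]], [[-0.17, -1.94, 0], [0, 0, -0.157]], [[-0.4, -3.01, 0], [0, 0, -0.245]], [[-0.73, -4.1, 0], [0, 0, -0.336]], [[-1.18, -5.18, 0], [0, 0, -0.43]]])

```text
time_s: 7.52
tcp_pos: [0.6232, -0.1035, 0.1566]
eef_rot: [179.9, -0.3, -138.0]
contact_force: [-7.4, -5.0, 4.8]
gripper_width: 0.0099
gripper_force: 6.0
```

```bash
python3 sw.py 0.718 -0.018 0.625 10 | head -1
```

```text
7.525 [ 0.6232347  -0.10348899  0.15662705] [ 179.85946416   -0.28236234 -138.00500451] [-7.41421886 -4.99958023  4.76211265] 0.009948234423455372 5.985683351755142 [ 8.27051064e+00  1.96086992e+01 -1.02746175e+01  4.58528755e-02
```

Request:
move_arm(targets=[[[-0.06, -1.16, 0], [0, 0, -0.093]], [[-0.23, -2.29, 0], [0, 0, -0.185]], [[-0.49, -3.35, 0], [0, 0, -0.273]], [[-0.81, -4.32, 0], [0, 0, -0.355]], [[-1.18, -5.18, 0], [0, 0, -0.43]]])

```text
time_s: 8.15
tcp_pos: [0.6669, -0.1351, 0.1563]
eef_rot: [179.8, -0.2, -113.4]
contact_force: [-5.0, -9.2, 0.9]
gripper_width: 0.0098
gripper_force: 6.0
```

Request:
move_arm(targets=[[[-0.03, -0.81, 0], [0, 0, -0.065]], [[-0.1, -1.48, 0], [0, 0, -0.119]], [[-0.18, -1.99, 0], [0, 0, -0.16]], [[-0.23, -2.3, 0], [0, 0, -0.186]], [[-0.26, -2.41, 0], [0, 0, -0.195]]])

```text
time_s: 8.78
tcp_pos: [0.6906, -0.1426, 0.1563]
eef_rot: [179.8, -0.2, -102.4]
contact_force: [-3.2, -10.5, 0.8]
gripper_width: 0.0097
gripper_force: 6.0
```

Request:
move_arm(targets=[[[0, 0, 0], [0, 0, 0]], [[0, 0, 0], [0, 0, 0]], [[0, 0, 0], [0, 0, 0]]], jaw=4.5)

```text
time_s: 9.15
tcp_pos: [0.6923, -0.1393, 0.157]
eef_rot: [180.0, 0.0, -102.3]
contact_force: [-0.5, 0.8, -0.1]
gripper_width: 0.0343
gripper_force: 0.0
```

```bash
python3 g.py 0.70 -0.137 0.26 -100 1 0.48 -0.045 0.26 -115 1 | tee /dev/null
python3 - <<'E'
from h import *
c=viewer.capture("scene")
for l,z in dict(rod_grip=.172,pointer_tip=.146).items():
    for d in pinpoint(l,"scene")[:1]: print(l,d["score"],onz(c,d["location"],z)[:2])
E
```

```text
9.15 [ 0.6923 -0.1393  0.157 ] [ 1.8000e+02  1.0000e-02 -1.0235e+02] [  4.4  26.   -0.2  -0.  -63.8 -16.7]
[[-0.4, -0.7, -10.3], [0.0, 0.0, -0.041]]
[[-5.24, 23.26, 0.0], [-0.0, -0.0, 0.262]]
rod_grip 0.58 [ 0.70949245 -0.14723089]
pointer_tip 0.48 [ 0.66780651 -0.2157915 ]
```

Request:
move_arm(targets=[[[0, 0, -5.0], [0, 0, 0]], [[0, 0, -9.5], [0, 0, 0]], [[-1.0, 4.0, -11.0], [0, 0, 0]], [[-2.2, 9.5, -11.0], [0, 0, 0]], [[-3.6, 15.0, -11.0], [0, 0, 0]]], jaw=8.76)

```text
time_s: 9.93
tcp_pos: [0.552, -0.0718, 0.2672]
eef_rot: [-180.0, 0.0, -102.4]
contact_force: [0.2, 0.8, 0.3]
gripper_width: 0.0859
gripper_force: 0.0
```

```bash
python3 g.py 0.484 -0.047 0.24 -90 1
```

```text
9.925 [ 0.552  -0.0718  0.2672] [-1.7997e+02  2.0000e-02 -1.0239e+02] [ 12.7   8.  -10.8  -0.  -71.2 -25.1]
[[-0.96, 7.18, 2.72], [-0.001, 0.0, -0.216]]
```

Request:
move_arm(targets=[[[-0.5, 4.0, 1.5], [0, 0, -0.12]], [[-0.96, 7.18, 2.72], [0, 0, -0.216]], [[-0.96, 7.18, 2.72], [0, 0, -0.216]], [[-0.96, 7.18, 2.72], [0, 0, -0.216]]])

```text
time_s: 10.42
tcp_pos: [0.4861, -0.0474, 0.2407]
eef_rot: [-179.9, 0.0, -90.0]
contact_force: [0.2, 0.4, 0.4]
gripper_width: 0.0875
gripper_force: 0.0
```

```bash
cat > e.py <<'E'
import sys; from h import *
np.set_printoptions(precision=4,suppress=True)
# rim circle fit: python3 e.py label x y zrim Rrim pic
l,x,y,z,R,pic=sys.argv[1],*map(float,sys.argv[2:6]),sys.argv[6]
s=r.get_state();c=viewer.capture("wrist");cv2.imwrite(f"pics/{pic}.png",c["image"]);print(s["time_s"],s["tcp_pos"],s["eef_rot"])
w=proj(c,np.array([x,y,z]));print("expected px",w)
from scipy.optimize import minimize
for d in outline_of(l,"wrist"):
    m=d["mask"].astype(np.uint8);yy,xx=np.nonzero(m);print(l,round(d["score"],2),np.round(d["box"]))
    b=d["box"]
    if not(b[0]-5<w[1]<b[2]+5 and b[1]-5<w[0]<b[3]+5):continue
    if len(sys.argv)>7: zf,Rf=map(float,sys.argv[7:9])
    # silhouette = hull of rim circle and foot circle; maximise IoU
    t=np.linspace(0,2*np.pi,60)
    def sil(q):
        P=[proj(c,np.array([q[0]+Ra*np.cos(a),q[1]+Ra*np.sin(a),za]))[::-1] for za,Ra in((z,R),(zf,Rf)) for a in t]
        h=cv2.convexHull(np.array(P,np.float32)*16);im=np.zeros(m.shape,np.uint8);cv2.fillConvexPoly(im,h.astype(np.int32),1,shift=4);return im
    H=cv2.convexHull(max(cv2.findContours(m,0,1)[0],key=cv2.contourArea));mm=cv2.fillConvexPoly(np.zeros_like(m),H,1)
    f=lambda q:-(sil(q)&mm).sum()/(sil(q)|mm).sum()
    o=minimize(f,[x,y],method="Nelder-Mead",options=dict(initial_simplex=[[x,y],[x+.01,y],[x,y+.01]],maxiter=60));print("FIT",o.x,-o.fun)
    break
E
python3 e.py cup 0.484 -0.047 .118 .034 e .062 .026
```

```text
10.425 [ 0.4861 -0.0474  0.2407] [-179.9096    0.0068  -90.0125]
expected px (np.float64(193.8553176846319), np.float64(322.09669624026753))
cup 0.96 [241.   0. 306.  41.]
cup 0.64 [289. 155. 360. 232.]
FIT [ 0.5653 -0.0332] -0.0e.py:19: RuntimeWarning: overflow encountered in scalar negative
  f=lambda q:-(sil(q)&mm).sum()/(sil(q)|mm).sum()
```

View pics/e.png

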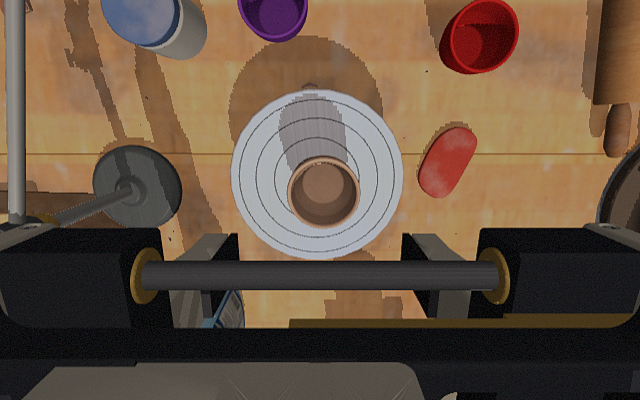

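The gripper is centred over the bisque cup on the wheel, whose rim is centred at (323,192) against an expected (322,194). The fingers clear it on both sides.

Request:
move_arm(targets=[[[0, 0.25, 5.0], [0, 0, 0]], [[0, 0.25, 10.0], [0, 0, 0]], [[0, 0.25, 14.0], [0, 0, 0]], [[0, 0.25, 16.2], [0, 0, 0]], [[0, 0.25, 16.2], [0, 0, 0]]])

```text
time_s: 11.15
tcp_pos: [0.4823, -0.0482, 0.0763]
eef_rot: [179.8, -0.1, -90.1]
contact_force: [0.1, -0.1, 1.2]
gripper_width: 0.0878
gripper_force: 0.0
```

Request:
move_arm(targets=[[[0, 0, 0], [0, 0, 0]], [[0, 0, 0], [0, 0, 0]], [[0, 0, 0], [0, 0, 0]], [[0, 0, 0], [0, 0, 0]]], jaw=5.5, squeeze=12)

```text
time_s: 11.65
tcp_pos: [0.4835, -0.0475, 0.0789]
eef_rot: [-179.9, 0.0, -90.0]
contact_force: [-0.9, -0.7, 6.0]
gripper_width: 0.0665
gripper_force: 12.0
```

```bash
sed -i 's/f=lambda q:-(sil(q)&mm).sum()\/(sil(q)|mm).sum()/f=lambda q:-float((sil(q)\&mm).sum())\/float((sil(q)|mm).sum())/' e.py; python3 g.py 0.484 -0.047 0.22 -90 1 0.415 0.312 0.22 -90 1
python3 - <<'E'
from h import *
C={n:viewer.capture(n) for n in("scene","side")}
for l in("slip_cup","test_bowl"):
    for n in C:
        for d in pinpoint(l,n)[:1]:print(l,n,d["score"],onz(C[n],d["location"],.03)[:2])
for d in outline_of("ware_board","scene")[:1]: print(d["box"])
E
```

```text
11.65 [ 0.4835 -0.0475  0.0789] [-1.799e+02  2.000e-02 -8.998e+01] [ 17.7  11.6 -34.    0.  -44.3 -17.7]
[[-0.05, -0.07, -14.11], [-0.002, 0.0, 0.0]]
[[-35.9, 6.9, 0.0], [0.0, 0.0, 0.0]]
slip_cup scene 0.9 [0.40697501 0.21888627]
slip_cup side 0.84 [0.40814451 0.21200072]
test_bowl scene 0.74 [0.4002155  0.44386377]
test_bowl side 0.7 [0.41155748 0.42363675]
[189.4, 197.8, 274.6, 233.7]
```

Request:
move_arm(targets=[[[0, 0, -2.0], [0, 0, 0]], [[0, 0, -7.0], [0, 0, 0]], [[0, 0, -12.5], [0, 0, 0]], [[-3.0, 0.6, -17.0], [0, 0, 0]], [[-8.0, 1.5, -18.0], [0, 0, 0]]])

```text
time_s: 12.62
tcp_pos: [0.4689, 0.0329, 0.2613]
eef_rot: [-179.7, 0.1, -90.1]
contact_force: [0.4, 1.1, -1.8]
gripper_width: 0.0666
gripper_force: 12.0
```

Request:
move_arm(targets=[[[-5.5, 1.0, 0], [0, 0, 0]], [[-11.0, 2.0, 0], [0, 0, 0]], [[-15.0, 3.0, 0], [0, 0, 0]], [[-15.0, 3.0, 0], [0, 0, 0]]])

```text
time_s: 13.12
tcp_pos: [0.4369, 0.1846, 0.2577]
eef_rot: [180.0, 0.0, -89.8]
contact_force: [0.2, 0.1, -1.4]
gripper_width: 0.0659
gripper_force: 12.0
```

```bash
cat > f.py <<'E'
from h import *
np.set_printoptions(precision=4,suppress=True)
s=r.get_state();print(s["time_s"],s["tcp_pos"],s["gripper_width"],s["gripper_force"])
c=viewer.capture("wrist");cv2.imwrite("pics/f.png",c["image"])
for l,z in(("slip_cup",.114),("test_bowl",.064),("slip_bowl",.1),("ware_board",.03)):
    for d in outline_of(l,"wrist")[:1]:
        b=d["box"];print(l,d["score"],np.round(b),"TL",onz(c,(b[1],b[0]),z),"BR",onz(c,(b[3],b[2]),z))
    for d in pinpoint(l,"wrist")[:1]: print("  pin",d["score"],onz(c,d["location"],.03 if "bowl"!=l[-4:] or l[0]=="t" else 0))
E
python3 f.py
```

```text
13.125 [0.4369 0.1846 0.2577] 0.06587182042133968 12.000338486682267
slip_cup 0.76 [318. 171. 379. 224.] TL [0.4386 0.1679 0.114 ] BR [0.3767 0.222  0.114 ]
  pin 0.69 [0.412  0.2101 0.03  ]
test_bowl 0.43 [315. 169. 380. 226.] TL [0.4421 0.1738 0.064 ] BR [0.3656 0.2425 0.064 ]
ware_board 0.6 [290. 150. 380. 226.] TL [0.4726 0.1572 0.03  ] BR [0.3581 0.2546 0.03  ]
```

View pics/f.png

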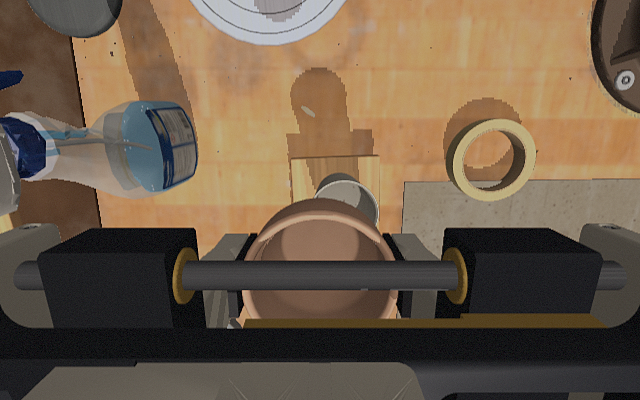

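The wrist view shows the held cup at (320,260), the slip cup under it at (347,205), and the near end of the board at row 153, columns 290–380. Next I'll check how far the slip bowl comes towards the place.

Run:
```python
from h import *
np.set_printoptions(precision=4,suppress=True)
C={n:viewer.capture(n) for n in("scene","side")}
for n in C:
    for l in("slip_bowl","ware_board","test_bowl"):
        for d in outline_of(l,n)[:1]:
            b=d["box"];z={"s":.1,"w":.03,"t":.064}[l[0]];m=d["mask"].astype(np.uint8)
            k=max(cv2.findContours(m,0,1)[0],key=cv2.contourArea)[:,0]
            P=np.array([onz(C[n],(q[1],q[0]),z)[:2] for q in k]);print(n,l,round(d["score"],2),np.round(b),"xmin",P[P[:,0].argmin()],"ymin",P[P[:,1].argmin()],"ymax",P[P[:,1].argmax()],"xmax",P[P[:,0].argmax()])
        for d in pinpoint(l,n)[:1]: print("  pin",d["score"],onz(C[n],d["location"],0 if l[0]!="t" else .03)[:2])
```

```text
scene ware_board 0.96 [191. 202. 273. 238.] xmin [0.339  0.3929] ymin [0.3684 0.1519] ymax [0.3881 0.4876] xmax [0.4701 0.2069]
  pin 0.72 [0.4152 0.3322]
scene test_bowl 0.5 [193. 191. 218. 209.] xmin [0.3617 0.3963] ymin [0.3768 0.3761] ymax [0.4185 0.4879] xmax [0.4601 0.4449]
  pin 0.56 [0.395 0.445]
side ware_board 0.83 [301. 260. 355. 319.] xmin [0.3459 0.4985] ymin [0.3769 0.1649] ymax [0.3724 0.5114] xmax [0.4724 0.1841]
  pin 0.62 [0.4209 0.3039]
  pin 0.59 [0.4155 0.4053]
```

```bash
python3 - <<'E'
from h import *
np.set_printoptions(precision=4,suppress=True)
C={n:viewer.capture(n) for n in("scene","side")}
print("side R,L,top,bot",*[onz(C["side"],p,.1)[:2] for p in((272,292),(280,208),(257,250),(302,250))])
print("scene L,R,top,bot",*[onz(C["scene"],p,.1)[:2] for p in((170,218),(170,282),(153,250),(190,250))])
E
python3 g.py 0.415 0.313 0.15 -90 1
```

```text
side R,L,top,bot [0.5149 0.4087] [0.7376 0.5256] [0.6771 0.3451] [0.572  0.6101]
scene L,R,top,bot [0.5384 0.5159] [0.691  0.3111] [0.7296 0.5284] [0.5004 0.2989]
14.375 [0.4378 0.1824 0.258 ] [-180.   -0.  -90.] [ 46.5   0.  -20.7   0.  -69.2 -46.5]
[[-13.06, 2.28, 10.8], [-0.0, -0.0, 0.0]]
```

Request:
move_arm(targets=[[[-5.0, 0.8, 0], [0, 0, 0]], [[-10.0, 1.6, 1.0], [0, 0, 0]], [[-13.4, 2.2, 4.0], [0, 0, 0]], [[-13.4, 2.2, 9.0], [0, 0, 0]], [[-13.4, 2.2, 14.0], [0, 0, 0]]])

```text
time_s: 15.0
tcp_pos: [0.4157, 0.3171, 0.1168]
eef_rot: [-180.0, 0.0, -89.9]
contact_force: [0.2, 0.7, -1.0]
gripper_width: 0.0663
gripper_force: 12.0
```

Request:
move_arm(targets=[[[0, 0, 3.0], [0, 0, 0]], [[0, 0, 5.0], [0, 0, 0]], [[0, 0, 6.0], [0, 0, 0]], [[0, 0, 6.0], [0, 0, 0]]])

```text
time_s: 15.5
tcp_pos: [0.4158, 0.3163, 0.0577]
eef_rot: [180.0, -0.0, -90.0]
contact_force: [-0.0, 1.0, -0.6]
gripper_width: 0.0664
gripper_force: 12.0
```

Request:
move_arm(targets=[[[0, 0, 0.3], [0, 0, 0]], [[0, 0, 0.6], [0, 0, 0]], [[0, 0, 0.6], [0, 0, 0]]])

```text
time_s: 15.88
tcp_pos: [0.4158, 0.3164, 0.0521]
eef_rot: [-180.0, 0.0, -90.0]
contact_force: [-0.1, -0.2, -1.7]
gripper_width: 0.0663
gripper_force: 12.0
```

Request:
move_arm(targets=[[[0, 0, 0.15], [0, 0, 0]], [[0, 0, 0.3], [0, 0, 0]], [[0, 0, 0.3], [0, 0, 0]]])

```text
time_s: 16.25
tcp_pos: [0.4158, 0.3164, 0.0488]
eef_rot: [180.0, -0.0, -90.0]
contact_force: [0.6, 0.9, -0.1]
gripper_width: 0.0665
gripper_force: 12.0
```

Request:
move_arm(targets=[[[0, 0, 0.1], [0, 0, 0]], [[0, 0, 0.15], [0, 0, 0]], [[0, 0, 0.15], [0, 0, 0]]])

```text
time_s: 16.62
tcp_pos: [0.4158, 0.3164, 0.0474]
eef_rot: [180.0, -0.0, -90.0]
contact_force: [0.4, -0.6, -0.9]
gripper_width: 0.0671
gripper_force: 12.0
```

Request:
move_arm(targets=[[[0, 0, 0.1], [0, 0, 0]], [[0, 0, 0.15], [0, 0, 0]], [[0, 0, 0.15], [0, 0, 0]]])

```text
time_s: 17.0
tcp_pos: [0.4158, 0.316, 0.0471]
eef_rot: [-180.0, -0.0, -90.0]
contact_force: [-3.3, -4.1, 11.6]
gripper_width: 0.0664
gripper_force: 12.0
```

Request:
move_arm(targets=[[[0, 0, -0.1], [0, 0, 0]], [[0, 0, -0.1], [0, 0, 0]], [[0, 0, -0.1], [0, 0, 0]]], jaw=7.6)

```text
time_s: 17.38
tcp_pos: [0.4159, 0.3165, 0.0469]
eef_rot: [-180.0, 0.0, -90.0]
contact_force: [1.0, -1.0, -0.4]
gripper_width: 0.0758
gripper_force: 0.0
```

Request:
move_arm(targets=[[[0, 0, 0], [0, 0, 0]], [[0, 0, -0.5], [0, 0, 0]], [[0, 0, -4.0], [0, 0, 0]], [[0, 0, -9.0], [0, 0, 0]], [[0, 0, -15.0], [0, 0, 0]]], jaw=8.76)

```text
time_s: 18.0
tcp_pos: [0.4154, 0.3158, 0.1982]
eef_rot: [179.9, -0.1, -90.0]
contact_force: [0.5, 2.3, -0.6]
gripper_width: 0.0874
gripper_force: 0.0
```

```bash
python3 e.py cup 0.416 0.316 .086 .034 g .03 .026; python3 g.py 0.43 -0.2 0.27 -90 2
```

```text
18.0 [0.4154 0.3158 0.1982] [179.9416  -0.0836 -90.0003]
expected px (np.float64(196.71797782244798), np.float64(318.8182717410798))
cup 0.71 [281. 156. 356. 237.]
FIT [0.4158 0.3144] 0.9781771501925546
18.1 [0.4184 0.3191 0.2043] [-179.55    0.49  -89.93] [ 58.8   7.1 -20.4   0.1 -61.9 -58.8]
[[25.93, -0.58, -3.5], [-0.008, 0.009, 0.001]]
[[25.95, -0.56, -3.28], [0.0, -0.0, 0.001]]
```

Request:
move_arm(targets=[[[5, -0.1, -2.0], [0, 0, 0]], [[11, -0.2, -4.0], [0, 0, 0]], [[17, -0.3, -6.0], [0, 0, 0]], [[23, -0.5, -7.0], [0, 0, 0]], [[29, -0.6, -7.0], [0, 0, 0]]])

```text
time_s: 18.73
tcp_pos: [0.4219, 0.0248, 0.2685]
eef_rot: [-179.8, 0.1, -90.0]
contact_force: [1.5, -0.4, 0.2]
gripper_width: 0.0875
gripper_force: 0.0
```

Request:
move_arm(targets=[[[6, -0.1, 0], [0, 0, 0]], [[12, -0.2, 0], [0, 0, 0]], [[18, -0.4, 0], [0, 0, 0]], [[24, -0.6, 0], [0, 0, 0]], [[24, -0.6, 0], [0, 0, 0]]])

```text
time_s: 19.35
tcp_pos: [0.4269, -0.2172, 0.2667]
eef_rot: [179.9, -0.0, -90.4]
contact_force: [0.4, 0.7, -0.8]
gripper_width: 0.088
gripper_force: 0.0
```

```bash
python3 e.py beaker 0.445 -0.285 .078 .036 h 0 .030
python3 - <<'E'
from h import *
c=viewer.capture("wrist")
for l,z in(("cup",.056),("jar_by_beaker",.087),("jar_by_gauge",.087)):
    for d in recognise(l,"wrist"):
        b=d["box"];print(l,round(d["score"],2),np.round(b),"at rim z",np.round(onz(c,((b[1]+b[3])/2,(b[0]+b[2])/2),z*.75)[:2],4))
E
```

```text
19.35 [ 0.4269 -0.2172  0.2667] [179.9372  -0.0155 -90.358 ]
expected px (np.float64(116.60208304786391), np.float64(301.9095284071821))
beaker 0.89 [273.  70. 340. 140.]
FIT [ 0.4423 -0.2976] 0.9481048079369118
cup 0.75 [202. 136. 260. 195.] at rim z [ 0.535  -0.2239]
cup 0.68 [378. 164. 432. 218.] at rim z [ 0.3204 -0.1915]
jar_by_beaker 0.73 [369.  50. 448. 118.] at rim z [ 0.3318 -0.3151]
jar_by_gauge 0.37 [  0. 179.  54. 229.] at rim z [ 0.7734 -0.1831]
```

View pics/h.png

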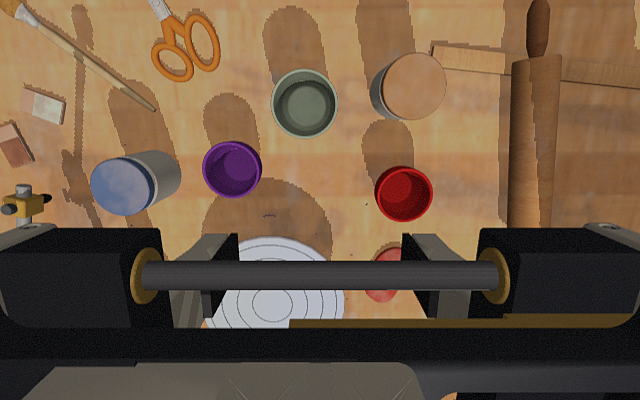

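The view shows the glazed green beaker at (305,103), the jar with the brown lid at (410,85), the purple cup at (232,168) and the red cup at (403,193). Closing the fingers along world y (yaw -180) keeps clear of all of them.

```bash
python3 g.py 0.442 -0.298 0.20 -180 2
```

```text
19.65 [ 0.4281 -0.2124  0.2673] [-179.96    0.    -89.88] [ -2.7   0.1 -19.5  -0.  -70.4   2.9]
[[4.28, -0.69, 3.36], [-0.001, 0.0, 0.786]]
[[2.54, -3.51, 3.36], [0.0, -0.0, 0.786]]
```

Request:
move_arm(targets=[[[1, -0.2, 0.5], [0, 0, 0.17]], [[2, -0.4, 1.5], [0, 0, 0.34]], [[3, -0.6, 2.3], [0, 0, 0.52]], [[4, -0.7, 3.0], [0, 0, 0.7]], [[4.28, -0.7, 3.36], [0, 0, 0.786]]])

```text
time_s: 20.27
tcp_pos: [0.4352, -0.2554, 0.2331]
eef_rot: [180.0, -0.0, -135.1]
contact_force: [-0.2, 0.5, -0.6]
gripper_width: 0.0874
gripper_force: 0.0
```

Request:
move_arm(targets=[[[1, -1, 1], [0, 0, 0.17]], [[1.6, -2, 2], [0, 0, 0.35]], [[2.2, -3, 3], [0, 0, 0.52]], [[2.54, -3.5, 3.36], [0, 0, 0.7]], [[2.54, -3.5, 3.36], [0, 0, 0.786]]])

```text
time_s: 20.9
tcp_pos: [0.4421, -0.2981, 0.1995]
eef_rot: [180.0, -0.0, 179.8]
contact_force: [-0.5, -0.5, 0.9]
gripper_width: 0.0881
gripper_force: 0.0
```

Request:
move_arm(targets=[[[0, 0, 0], [0, 0, 0]]])

```text
time_s: 21.02
tcp_pos: [0.4422, -0.298, 0.1999]
eef_rot: [-180.0, 0.0, -179.9]
contact_force: [0.5, -0.4, 0.2]
gripper_width: 0.0877
gripper_force: 0.0
```

```bash
python3 e.py beaker 0.442 -0.298 .078 .036 i 0 .030;python3 g.py 0.442 -0.298 0.20 -180 1
```

```text
21.025 [ 0.4422 -0.298   0.1999] [-179.9963    0.0144 -179.9055]
expected px (np.float64(193.57182741452127), np.float64(319.55415952332305))
beaker 0.86 [282. 151. 361. 231.]
FIT [ 0.4408 -0.2977] 0.9704273850516508
21.125 [ 0.442  -0.2983  0.2   ] [-1.7999e+02  3.0000e-02 -1.7985e+02] [-12.9   8.3 -19.4  -0.  -62.2 -76.9]
[[0.0, 0.03, 0.0], [-0.0, 0.0, 0.003]]
```

View pics/i.png

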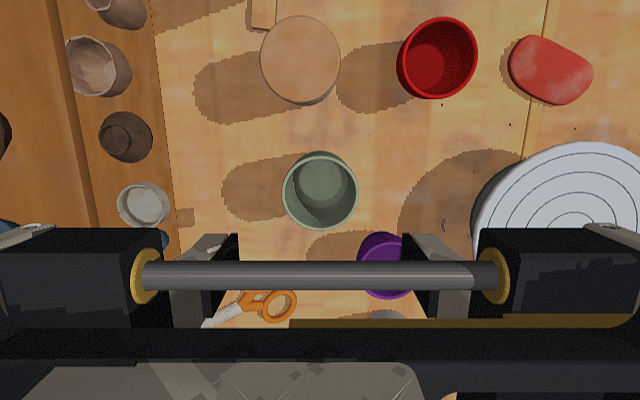

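The beaker's rim is centred at (320,192), where expected, and the fingers clear it, with the purple cup at (383,265) off to the side. I'll descend and grip.

Request:
move_arm(targets=[[[0, 0, 5.0], [0, 0, 0]], [[0, 0, 10.0], [0, 0, 0]], [[0, 0, 14.5], [0, 0, 0]], [[0, 0, 17.5], [0, 0, 0]], [[0, 0, 17.7], [0, 0, 0]]])

```text
time_s: 21.75
tcp_pos: [0.4402, -0.2984, 0.021]
eef_rot: [179.9, -0.2, -180.0]
contact_force: [0.5, 0.1, 0.8]
gripper_width: 0.0874
gripper_force: 0.0
```

Request:
move_arm(targets=[[[0, 0, 0], [0, 0, 0]], [[0, 0, 0], [0, 0, 0]], [[0, 0, 0], [0, 0, 0]], [[0, 0, 0], [0, 0, 0]]], jaw=6.0, squeeze=15)

```text
time_s: 22.25
tcp_pos: [0.4428, -0.2992, 0.0243]
eef_rot: [-180.0, 0.2, 180.0]
contact_force: [-0.5, 2.9, 7.0]
gripper_width: 0.0703
gripper_force: 14.9
```

Request:
move_arm(targets=[[[0, 0, -1.5], [0, 0, 0]], [[0, 0, -5.0], [0, 0, 0]], [[0, 0, -10], [0, 0, 0]], [[0, 0, -15.0], [0, 0, 0]], [[0, 0, -17], [0, 0, 0]]])

```text
time_s: 22.88
tcp_pos: [0.4425, -0.2997, 0.1973]
eef_rot: [-179.9, 0.3, 179.9]
contact_force: [0.2, -0.1, -3.1]
gripper_width: 0.0704
gripper_force: 15.0
```

```bash
python3 g.py 0.489 -0.048 0.19 -180 1
python3 - <<'E'
from h import *
print(r.get_state()["gripper_width"])
C={n:viewer.capture(n) for n in("scene","side")}
for n in C:
  for d in outline_of("wheel",n)[:1]:
    k=cv2.convexHull(max(cv2.findContours(d["mask"].astype(np.uint8),0,1)[0],key=cv2.contourArea))[:,0]
    P=np.array([onz(C[n],(q[1],q[0]),.062)[:2] for q in k]);print(n,d["score"],P.min(0),P.max(0))
E
```

```text
22.875 [ 0.4425 -0.2997  0.1973] [-179.89    0.3   179.94] [-13.    8.4 -19.8   0.  -61.5 -77. ]
[[-4.62, 25.17, 0.7], [-0.002, 0.005, -0.001]]
0.07037523753492589
scene 0.7 [ 0.36464266 -0.15881621] [0.58568703 0.04648035]
```

Run:
```python
from h import *
s=r.get_state();c=viewer.capture("wrist")
T=np.eye(4);T[:3,:3]=Ro.from_euler('xyz',s["eef_rot"],degrees=True).as_matrix();T[:3,3]=s["tcp_pos"]
M=c["camera_from_world"]@T
for pic,p,e in(("b",(0.4794,-.0607,.4001),(180,0,179.9)),("e",(0.4861,-.0474,.2407),(-179.9,0,-90.01))):
    W=np.eye(4);W[:3,:3]=Ro.from_euler('xyz',e,degrees=True).as_matrix();W[:3,3]=p
    cc=dict(c);cc["camera_from_world"]=M@np.linalg.inv(W)
    g=cv2.imread(f"pics/{pic}.png");hsv=cv2.cvtColor(g,cv2.COLOR_BGR2HSV)
    m=((hsv[...,1]<40)&(hsv[...,2]>90)).astype(np.uint8);m[(225 if pic=="b" else 228):]=0
    m=cv2.morphologyEx(m,cv2.MORPH_OPEN,np.ones((3,3)))
    n,L,S,_=cv2.connectedComponentsWithStats(m);w=proj(cc,np.array([.489,-.048,.062]))
    k=[i for i in range(1,n) if S[i][0]<w[1]<S[i][0]+S[i][2] and S[i][1]-5<w[0]<S[i][1]+S[i][3]+20]
    k=max(k,key=lambda i:S[i][4]);print(pic,S[k],w)
    yx=np.argwhere(L==k);h=cv2.convexHull(yx[:,::-1].astype(np.int32))[:,0];h=h[h[:,1]<220]
    P=np.array([onz(cc,(q[1],q[0]),.062)[:2] for q in h]);A=np.c_[2*P,np.ones(len(P))];x=np.linalg.lstsq(A,(P**2).sum(1),rcond=None)[0]
    print("centre",x[:2],"R",np.sqrt(x[2]+x[0]**2+x[1]**2))
```

```text
b [ 268  105  119  120 8966] (np.float64(166.35910613026758), np.float64(327.6133280665647))
centre [ 0.48920196 -0.04850099] R 0.09390394001011992
e [  230    89   174   139 15806] (np.float64(180.55171652398653), np.float64(317.1420130095321))
centre [ 0.48990708 -0.04897266] R 0.09389376275800475
```

Request:
move_arm(targets=[[[-1.0, 5.0, 0], [0, 0, 0]], [[-2.0, 11.0, 0], [0, 0, 0]], [[-3.0, 17.0, 0], [0, 0, 0]], [[-4.0, 22.0, 0], [0, 0, 0]], [[-4.6, 25.1, 0], [0, 0, 0]]])

```text
time_s: 23.75
tcp_pos: [0.4873, -0.0462, 0.1914]
eef_rot: [-180.0, -0.1, -180.0]
contact_force: [-0.3, 0.4, -1.3]
gripper_width: 0.0698
gripper_force: 15.0
```

Request:
move_arm(targets=[[[0, 0, 0], [0, 0, 0]]])

```text
time_s: 23.88
tcp_pos: [0.4875, -0.0464, 0.1914]
eef_rot: [-180.0, -0.1, -179.9]
contact_force: [0.9, 0.5, -1.7]
gripper_width: 0.0704
gripper_force: 15.0
```

Run:
```python
from h import *
s=r.get_state();c=viewer.capture("wrist");cv2.imwrite("pics/k.png",c["image"])
p=s["tcp_pos"];print(s["time_s"],p,s["eef_rot"],s["gripper_width"])
for z in(.079,.076): print("rim in px (cx,left,right,far)",[np.round(proj(c,np.array([p[0]+a,p[1]+b,p[2]-.0243+z])),1) for a,b in((0,0),(0,-.036),(0,.036),(-.036,0))])
for d in outline_of("beaker","wrist")[:2]:print(d["score"],np.round(d["box"],1))
```

```text
23.875 [ 0.48746109 -0.04642124  0.19135332] [-1.79972650e+02 -1.48414061e-01 -1.79899978e+02] 0.07036076338385994
rim in px (cx,left,right,far) [array([307.8, 319.2]), array([307.7, 223.5]), array([307.9, 414.9]), array([216.7, 319.2])]
rim in px (cx,left,right,far) [array([303.2, 319.2]), array([303.1, 225.8]), array([303.3, 412.7]), array([214.1, 319.2])]
0.85 [229.7 187.5 412.3 328.7]
```

View pics/k.png

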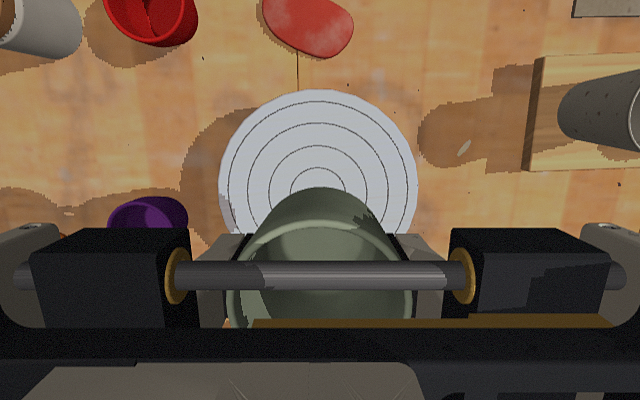

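The held beaker is upright at (320,265), with the far edge of its rim at row 217, where expected, and the wheel rings show behind it. I'll make a 2 mm correction and then lower it.

Request:
move_arm(targets=[[[-0.2, -0.23, 4.0], [0, 0, 0]], [[-0.2, -0.23, 8.0], [0, 0, 0]], [[-0.2, -0.23, 9.5], [0, 0, 0]], [[-0.2, -0.23, 9.9], [0, 0, 0]], [[-0.2, -0.23, 9.9], [0, 0, 0]]])

```text
time_s: 24.6
tcp_pos: [0.4906, -0.0506, 0.0946]
eef_rot: [-180.0, 0.1, 179.9]
contact_force: [0.2, 0.1, -1.7]
gripper_width: 0.0704
gripper_force: 15.0
```

Request:
move_arm(targets=[[[0, 0, 0.15], [0, 0, 0]], [[0, 0, 0.3], [0, 0, 0]], [[0, 0, 0.4], [0, 0, 0]], [[0, 0, 0.4], [0, 0, 0]]])

```text
time_s: 25.1
tcp_pos: [0.4899, -0.0504, 0.0899]
eef_rot: [180.0, 0.0, 179.9]
contact_force: [-0.3, 0.1, -1.4]
gripper_width: 0.0706
gripper_force: 15.0
```

Request:
move_arm(targets=[[[0, 0.1, 0.1], [0, 0, 0]], [[0, 0.17, 0.2], [0, 0, 0]], [[0, 0.17, 0.3], [0, 0, 0]], [[0, 0.17, 0.3], [0, 0, 0]]])

```text
time_s: 25.6
tcp_pos: [0.4898, -0.0488, 0.0866]
eef_rot: [-180.0, -0.0, 179.9]
contact_force: [-0.8, -0.5, -2.3]
gripper_width: 0.0709
gripper_force: 15.0
```

Request:
move_arm(targets=[[[0, 0, 0.05], [0, 0, 0]], [[0, 0, 0.1], [0, 0, 0]], [[0, 0, 0.1], [0, 0, 0]]])

```text
time_s: 25.98
tcp_pos: [0.4903, -0.0487, 0.0863]
eef_rot: [180.0, 0.0, 179.9]
contact_force: [-1.6, 0.9, 4.8]
gripper_width: 0.0706
gripper_force: 14.9
```

Contact. I'll release, rise and check.

Request:
move_arm(targets=[[[0, 0, -0.05], [0, 0, 0]], [[0, 0, -0.05], [0, 0, 0]], [[0, 0, -0.05], [0, 0, 0]]], jaw=7.9)

```text
time_s: 26.35
tcp_pos: [0.4899, -0.0488, 0.0862]
eef_rot: [-180.0, -0.0, 179.9]
contact_force: [-0.3, 0.4, -0.4]
gripper_width: 0.079
gripper_force: 0.0
```

Request:
move_arm(targets=[[[0, 0, 0], [0, 0, 0]], [[0, 0, -0.5], [0, 0, 0]], [[0, 0, -4.0], [0, 0, 0]], [[0, 0, -9.0], [0, 0, 0]], [[0, 0, -15.0], [0, 0, 0]]], jaw=8.76)

```text
time_s: 26.98
tcp_pos: [0.4892, -0.0489, 0.2376]
eef_rot: [-180.0, -0.1, 179.9]
contact_force: [1.6, -0.7, -0.7]
gripper_width: 0.0878
gripper_force: 0.0
```

Request:
move_arm(targets=[[[0, 0, 0], [0, 0, 0]]])

```text
time_s: 27.1
tcp_pos: [0.4926, -0.0485, 0.2417]
eef_rot: [179.9, 0.5, 180.0]
contact_force: [0.7, 0.6, -0.3]
gripper_width: 0.0877
gripper_force: 0.0
```

```bash
python3 e.py beaker 0.4895 -0.0487 .140 .036 l .062 .030
python3 - <<'E'
from h import *
c=viewer.capture("scene")
for l,z in dict(rod_grip=.172,pointer_tip=.146,gauge=0).items():
    for d in pinpoint(l,"scene")[:1]: print(l,d["score"],np.round(d["location"]),onz(c,d["location"],z)[:2])
E
python3 g.py 0.66 -0.13 0.27 -104 2
```

```text
27.1 [ 0.4926 -0.0485  0.2417] [179.9177   0.5405 179.9654]
expected px (np.float64(194.9884410721516), np.float64(319.09207825638623))
beaker 0.77 [280. 150. 362. 236.]
FIT [ 0.4884 -0.0479] 0.9720303867403315
rod_grip 0.69 [188. 387.] [ 0.69808669 -0.15240184]
gauge 0.61 [216. 357.] [ 0.71737379 -0.02943762]
27.4 [ 0.4892 -0.0489  0.2351] [-1.7997e+02 -1.3000e-01  1.7993e+02] [  17.2    2.8  -20.9   -0.   -66.4 -107.3]
[[-8.54, -4.04, -1.76], [-0.003, -0.0, 2.478]]
[[4.24, 8.45, -1.75], [0.0, -0.0, 2.478]]
```

View pics/l.png

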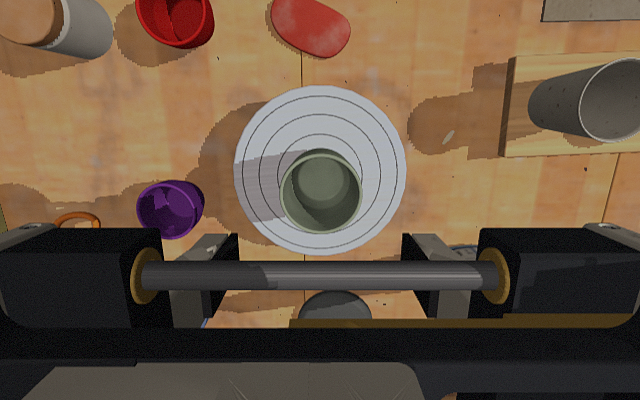

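The beaker stands upright in the middle of the wheel head, its rim centred at (320,192), about 1 mm from the aim. Now back to the rod where I left it.

```bash
python3 g.py 0.692 -0.139 0.25 257.65 2
```

```text
27.4 [ 0.4892 -0.0489  0.2351] [-1.7997e+02 -1.3000e-01  1.7993e+02] [  17.2    2.8  -20.9   -0.   -66.4 -107.3]
[[-10.14, -4.49, -0.77], [0.0, -0.002, -0.678]]
[[-5.08, -9.86, -0.75], [-0.0, 0.0, -0.678]]
```

Request:
move_arm(targets=[[[-2, -1, -0.5], [0, 0, -0.14]], [[-5, -2, -0.77], [0, 0, -0.3]], [[-7.5, -3.2, -0.77], [0, 0, -0.45]], [[-10.14, -4.5, -0.77], [0, 0, -0.6]], [[-10.14, -4.5, -0.77], [0, 0, -0.678]]], jaw=4.5)

```text
time_s: 28.02
tcp_pos: [0.5921, -0.0947, 0.2416]
eef_rot: [179.9, -0.2, -141.1]
contact_force: [0.0, -0.1, -0.5]
gripper_width: 0.0468
gripper_force: 0.0
```

Request:
move_arm(targets=[[[-1.3, -2.5, -0.4], [0, 0, -0.17]], [[-2.5, -5, -0.75], [0, 0, -0.34]], [[-4, -7.5, -0.75], [0, 0, -0.5]], [[-5.08, -9.86, -0.75], [0, 0, -0.678]], [[-5.08, -9.86, -0.75], [0, 0, -0.678]]])

```text
time_s: 28.65
tcp_pos: [0.6931, -0.1396, 0.2486]
eef_rot: [179.8, -0.1, -102.4]
contact_force: [-1.0, -0.1, -0.7]
gripper_width: 0.0448
gripper_force: 0.0
```

```bash
python3 d.py; python3 g.py 0.692 -0.139 0.157 257.65 1
```

```text
[ 0.69308213 -0.139616    0.24855787] [ 1.79784887e+02 -6.21051562e-02 -1.02361029e+02]
rod_grip 0.63 [195. 323.] [ 0.68811735 -0.14930239]
pointer_tip 0.63 [101. 322.] [ 0.67371702 -0.21744356]
28.8 [ 0.692  -0.1388  0.2504] [ 1.7989e+02 -2.0000e-02 -1.0250e+02] [  4.4  22.8   7.2  -0.  -74.5 -16.9]
[[0.02, -0.03, 9.34], [0.002, -0.0, -0.003]]
```

View pics/d.png

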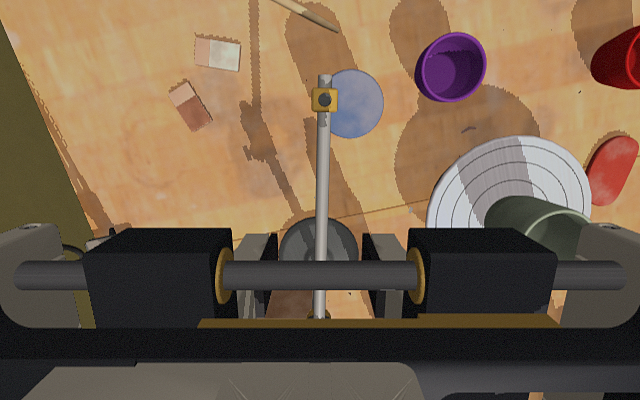

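The rod is centred and lined up between the fingers at (321,200), with its brass block at (324,100). I'll go down and pinch again.

Request:
move_arm(targets=[[[0, 0, 4.0], [0, 0, 0]], [[0, 0, 7.5], [0, 0, 0]], [[0, 0, 9.4], [0, 0, 0]], [[0, 0, 9.4], [0, 0, 0]]])

```text
time_s: 29.3
tcp_pos: [0.6918, -0.1388, 0.1565]
eef_rot: [179.9, -0.0, -102.4]
contact_force: [-0.5, -0.1, 0.8]
gripper_width: 0.0453
gripper_force: 0.0
```

Request:
move_arm(targets=[[[0, 0, 0], [0, 0, 0]], [[0, 0, 0], [0, 0, 0]], [[0, 0, 0], [0, 0, 0]], [[0, 0, 0], [0, 0, 0]], [[0, 0, 0], [0, 0, 0]]], jaw=0, squeeze=6)

```text
time_s: 29.92
tcp_pos: [0.6927, -0.139, 0.1579]
eef_rot: [-180.0, -0.0, -102.4]
contact_force: [0.1, 0.3, 1.7]
gripper_width: 0.0094
gripper_force: 6.0
```

```bash
python3 sw.py 0.7186 -0.019 -1.225 25
```

```text
29.925 [ 0.69268825 -0.13898534  0.15789444] [-1.79976029e+02 -9.45347978e-04 -1.02375383e+02] [0.09569873 0.27510083 1.66105308] 0.009383061392460167 5.994772911071777 [ 4.41125410e+00  2.59625784e+01 -1.12876220e-01  8.71670689e-03
 -6.39018695e+01 -1.67904695e+01]
[[[0.0, 0.07, -0.0], [-0.0, 0.0, 0.006]], [[-0.0, 0.27, -0.0], [-0.0, 0.0, 0.022]], [[-0.01, 0.6, -0.0], [-0.0, 0.0, 0.049]], [[-0.04, 1.03, -0.0], [-0.0, 0.0, 0.084]], [[-0.09, 1.56, -0.0], [-0.0, 0.0, 0.127]]]
[[[-0.01, 0.62, -0.0], [-0.0, 0.0, 0.05]], [[-0.07, 1.31, -0.0], [-0.0, 0.0, 0.107]], [[-0.17, 2.06, -0.0], [-0.0, 0.0, 0.169]], [[-0.33, 2.85, -0.0], [-0.0, 0.0, 0.235]], [[-0.55, 3.67, -0.0], [-0.0, 0.0, 0.304]]]
[[[-0.03, 0.88, -0.0], [-0.0, 0.0, 0.072]], [[-0.12, 1.77, -0.0], [-0.0, 0.0, 0.145]], [[-0.28, 2.66, -0.0], [-0.0, 0.0, 0.218]], [[-0.5, 3.52, -0.0], [-0.0, 0.0, 0.291]], [[-0.78, 4.36, -0.0], [-0.0, 0.0, 0.363]]]
[[[-0.03, 0.85, -0.0], [-0.0, 0.0, 0.069]], [[-0.11, 1.65, -0.0], [-0.0, 0.0, 0.135]], [[-0.23, 2.4, -0.0], [-0.0, 0.0, 0.197]], [[-0.38, 3.08, -0.0], [-0.0, 0.0, 0.253]], [[-0.55, 3.67, -0.0], [-0.0, 0.0, 0.304]]]
[[[-0.01, 0.53, -0.0], [-0.0, 0.0, 0.043]], [[-0.03, 0.97, -0.0], [-0.0, 0.0, 0.079]], [[-0.06, 1.29, -0.0], [-0.0, 0.0, 0.105]], [[-0.09, 1.49, -0.0], [-0.0, 0.0, 0.122]], [[-0.09, 1.56, -0.0], [-0.0, 0.0, 0.127]]]
```

Request:
move_arm(targets=[[[0, 0.07, 0], [0, 0, 0.006]], [[0, 0.27, 0], [0, 0, 0.022]], [[-0.01, 0.6, 0], [0, 0, 0.049]], [[-0.04, 1.03, 0], [0, 0, 0.084]], [[-0.09, 1.56, 0], [0, 0, 0.127]]])

```text
time_s: 30.55
tcp_pos: [0.6777, -0.1345, 0.1579]
eef_rot: [-179.9, 0.0, -109.8]
contact_force: [2.5, 1.4, 3.3]
gripper_width: 0.0099
gripper_force: 6.0
```

Request:
move_arm(targets=[[[-0.01, 0.62, 0], [0, 0, 0.05]], [[-0.07, 1.31, 0], [0, 0, 0.107]], [[-0.17, 2.06, 0], [0, 0, 0.169]], [[-0.33, 2.85, 0], [0, 0, 0.235]], [[-0.55, 3.67, 0], [0, 0, 0.304]]])

```text
time_s: 31.18
tcp_pos: [0.6458, -0.1162, 0.1579]
eef_rot: [-179.9, 0.2, -127.3]
contact_force: [6.0, 4.5, 1.2]
gripper_width: 0.0099
gripper_force: 6.0
```

Request:
move_arm(targets=[[[-0.03, 0.88, 0], [0, 0, 0.072]], [[-0.12, 1.77, 0], [0, 0, 0.145]], [[-0.28, 2.66, 0], [0, 0, 0.218]], [[-0.5, 3.52, 0], [0, 0, 0.291]], [[-0.78, 4.36, 0], [0, 0, 0.363]]])

```text
time_s: 31.8
tcp_pos: [0.6172, -0.0831, 0.1579]
eef_rot: [-179.9, 0.3, -148.0]
contact_force: [10.2, 2.7, -1.0]
gripper_width: 0.0106
gripper_force: 6.0
```

Request:
move_arm(targets=[[[-0.03, 0.85, 0], [0, 0, 0.069]], [[-0.11, 1.65, 0], [0, 0, 0.135]], [[-0.23, 2.4, 0], [0, 0, 0.197]], [[-0.38, 3.08, 0], [0, 0, 0.253]], [[-0.55, 3.67, 0], [0, 0, 0.304]]])

```text
time_s: 32.42
tcp_pos: [0.6026, -0.0497, 0.1582]
eef_rot: [-180.0, 0.3, -165.4]
contact_force: [10.0, 0.4, -1.8]
gripper_width: 0.0098
gripper_force: 6.0
```

Request:
move_arm(targets=[[[-0.01, 0.53, 0], [0, 0, 0.043]], [[-0.03, 0.97, 0], [0, 0, 0.079]], [[-0.06, 1.29, 0], [0, 0, 0.105]], [[-0.09, 1.49, 0], [0, 0, 0.122]], [[-0.09, 1.56, 0], [0, 0, 0.127]]])

```text
time_s: 33.05
tcp_pos: [0.5996, -0.0349, 0.1583]
eef_rot: [-180.0, 0.3, -172.6]
contact_force: [10.5, -1.2, -2.3]
gripper_width: 0.01
gripper_force: 6.0
```

```bash
cat > m.py <<'E'
from h import *
np.set_printoptions(precision=4,suppress=True)
s=r.get_state();print(s["time_s"],s["tcp_pos"],s["eef_rot"],s["contact_force"])
C={n:viewer.capture(n) for n in("wrist","scene")}
cv2.imwrite("pics/m.png",C["wrist"]["image"])
for n in C:
    for l,z in dict(rod_grip=.172,pointer_tip=.146).items():
        for d in pinpoint(l,n)[:1]: print(n,l,round(d["score"],2),np.round(d["location"]),onz(C[n],d["location"],z)[:2])
E
python3 m.py
```

```text
33.05 [ 0.5996 -0.0349  0.1583] [-179.9858    0.3416 -172.6234] [10.4597 -1.1959 -2.3126]
wrist rod_grip 0.96 [248. 322.] [ 0.5932 -0.0346]
scene rod_grip 0.7 [218. 232.] [0.2632 0.1252]
scene pointer_tip 0.7 [232. 326.] [ 0.4017 -0.1151]
```

View pics/m.png

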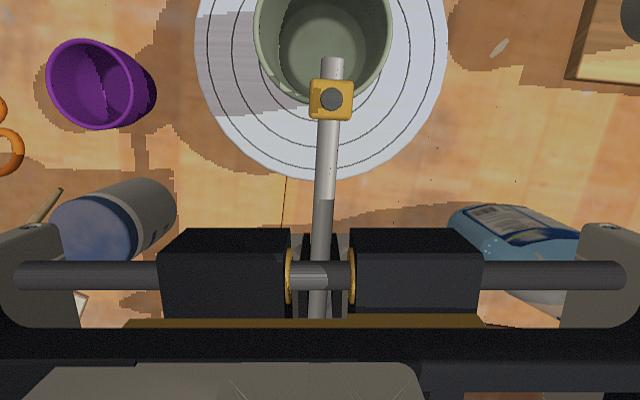

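The pointer block at (331,99) hangs over the near wall of the beaker, whose rim is centred near (322,40). I'll compute how far off the arm angle is.

Run:
```python
from h import *
np.set_printoptions(precision=4,suppress=True)
c=viewer.capture("wrist");g=c["image"]
bl=onz(c,(99,331),.183);e=[onz(c,(150,328),.177),onz(c,(210,323.5),.177)]
print("block",bl,"rod",e, "dir deg",np.degrees(np.arctan2(e[1][1]-e[0][1],e[1][0]-e[0][0])), "from block",np.degrees(np.arctan2(e[1][1]-bl[1],e[1][0]-bl[0])))
post=np.array([.7186,-.019]);w=np.array([.4893,-.0487])
print("angle of block from post",np.degrees(np.arctan2(*(post-bl[:2])[::-1])),np.linalg.norm(post-bl[:2]),"wheel",np.degrees(np.arctan2(*(post-w)[::-1])),"block-wheel",np.linalg.norm(bl[:2]-w))
for a in(-.05,0,.05):
  u=(post-w)/np.linalg.norm(post-w);t=np.arctan2(*u[::-1])+a;p=post-.196*np.array([np.cos(t),np.sin(t)]);print(a,proj(c,np.array([*p,.183])))
```

```text
block [ 0.5232 -0.0399  0.183 ] rod [array([ 0.5443, -0.0381,  0.177 ]), array([ 0.5719, -0.0364,  0.177 ])] dir deg 3.412033412261322 from block 4.04137947404173
angle of block from post 6.09991965643137 0.19652936081196223 wheel 7.380127033595266 block-wheel 0.035011559262668794
-0.05 (np.float64(100.86964370877755), np.float64(344.3789317754719))
0 (np.float64(100.26160030515626), np.float64(320.1035447603735))
0.05 (np.float64(100.92557173229466), np.float64(295.83097333586187))
```

Request:
move_arm(targets=[[[0.2, 0, 0], [0, 0, 0]], [[0.2, 0, 0], [0, 0, 0]], [[0.2, 0, 0], [0, 0, 0]], [[0.2, 0, 0], [0, 0, 0]]], jaw=4.5)

```text
time_s: 33.9
tcp_pos: [0.5945, -0.0357, 0.1573]
eef_rot: [180.0, -0.0, -172.6]
contact_force: [0.3, 0.6, 0.1]
gripper_width: 0.0425
gripper_force: 0.0
```

Request:
move_arm(targets=[[[0, 0, -3], [0, 0, 0]], [[0, 0, -8], [0, 0, 0]], [[0, 0, -14], [0, 0, 0]], [[3, 0, -18], [0, 0, 0]], [[8, 0, -20], [0, 0, 0]]])

```text
time_s: 34.52
tcp_pos: [0.5158, -0.046, 0.3591]
eef_rot: [-180.0, 0.1, -172.6]
contact_force: [-1.0, 0.2, -0.3]
gripper_width: 0.0451
gripper_force: 0.0
```

Request:
move_arm(targets=[[[3, 0, 0], [0, 0, 0]], [[3, 0, 0], [0, 0, 0]], [[3, 0, 0], [0, 0, 0]]])

```text
time_s: 34.9
tcp_pos: [0.4859, -0.0498, 0.3575]
eef_rot: [180.0, 0.0, -172.6]
contact_force: [0.0, 0.6, -0.1]
gripper_width: 0.0452
gripper_force: 0.0
```

```bash
python3 m.py; python3 e.py beaker 0.4895 -0.0487 .140 .036 n .062 .030
python3 - <<'E'
import cv2,numpy as np
i=cv2.imread('pics/n.png')[60:360,120:640]
from h import viewer
s=viewer.capture("scene")["image"][150:330,180:440]
a=cv2.resize(s,(520,360),interpolation=2);b=cv2.resize(i,(400,231))
o=np.zeros((591,520,3),np.uint8);o[:360]=a;o[360:,:400]=b;cv2.imwrite('pics/z.png',o)
E
```

```text
34.9 [ 0.4859 -0.0498  0.3575] [ 179.9976    0.018  -172.5595] [ 0.0425  0.5705 -0.1004]
wrist rod_grip 0.67 [267. 322.] [ 0.5907 -0.0336]
wrist pointer_tip 0.76 [206. 318.] [ 0.5241 -0.0462]
scene rod_grip 0.54 [191. 341.] [ 0.5865 -0.0408]
scene pointer_tip 0.52 [210. 328.] [ 0.5043 -0.0483]
35.2 [ 0.4861 -0.0498  0.3569] [-179.9858   -0.0744 -172.5688]
expected px (np.float64(177.6185458230087), np.float64(320.1213637544081))
beaker 0.79 [294. 148. 349. 206.]
FIT [ 0.4877 -0.0478] 0.9745022703457912
```

View pics/z.png

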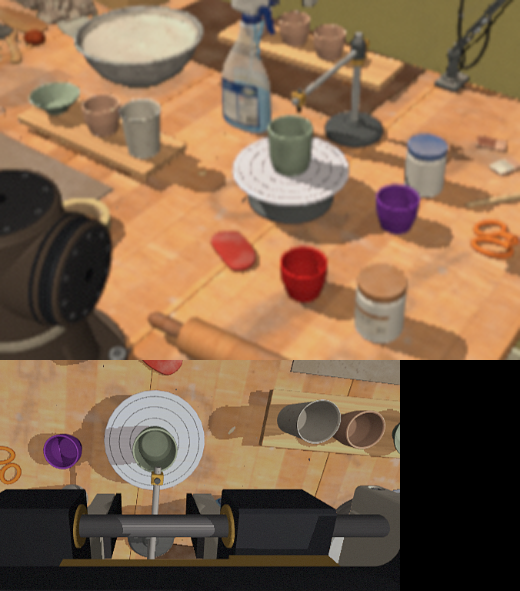

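The composite shows the beaker upright in the middle of the wheel, with the pointer block over its rim (scene part, (297,103)). The cup stands on the board between the bowl and the slip cup at (100,115), and nothing else has moved.

```bash
python3 -c "
from plant import r
print(r.close_job())"
```

```text
the job is handed in; nothing more can be done
None
```

The job is handed in at about 35 s: the cup is on the middle of the ware board, the beaker stands upright within about 2 mm of the middle of the wheel head, and the gauge arm is back with its pointer over the beaker's rim; the last pictures showed nothing else disturbed.

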